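# Clear the evidence bench: pack the sample bottles, hang the screens

### The job

Clear up after the examination. Pack every sample bottle from the tray upright in the round yellow drum, one in the middle and the rest around it, all standing on its floor; and hang the three sifting screens from the rack by their eyes on the hook one at a time, the largest first and the smallest last, each let go and hanging still before you bring the next. Leave the other things on the bench where they are.

Things in the scene. Friction and masses are not known exactly. Their poses are not given: they have to be found in the camera images.
- bottle1: amber sample bottle with a heavy steel foot, an upright cylinder 42 mm in diameter and 58 mm tall (lower edge chamfered 2 mm wide, 3 mm high), with an upright blue stopper stem 14 mm in diameter rising from 58 to 95 mm, firmly fixed, by which it is lifted; about 0.18 kg. Origin at the centre of its underside, z up along its axis. Between 5 and 7 of the seven are present in a run
- bottle2: amber sample bottle with a heavy steel foot, an upright cylinder 42 mm in diameter and 58 mm tall (lower edge chamfered 2 mm wide, 3 mm high), with an upright blue stopper stem 14 mm in diameter rising from 58 to 95 mm, firmly fixed, by which it is lifted; about 0.18 kg. Origin at the centre of its underside, z up along its axis. Between 5 and 7 of the seven are present in a run
- bottle3: amber sample bottle with a heavy steel foot, an upright cylinder 42 mm in diameter and 58 mm tall (lower edge chamfered 2 mm wide, 3 mm high), with an upright blue stopper stem 14 mm in diameter rising from 58 to 95 mm, firmly fixed, by which it is lifted; about 0.18 kg. Origin at the centre of its underside, z up along its axis. Between 5 and 7 of the seven are present in a run
- bottle4: amber sample bottle with a heavy steel foot, an upright cylinder 42 mm in diameter and 58 mm tall (lower edge chamfered 2 mm wide, 3 mm high), with an upright blue stopper stem 14 mm in diameter rising from 58 to 95 mm, firmly fixed, by which it is lifted; about 0.18 kg. Origin at the centre of its underside, z up along its axis. Between 5 and 7 of the seven are present in a run
- bottle5: amber sample bottle with a heavy steel foot, an upright cylinder 42 mm in diameter and 58 mm tall (lower edge chamfered 2 mm wide, 3 mm high), with an upright blue stopper stem 14 mm in diameter rising from 58 to 95 mm, firmly fixed, by which it is lifted; about 0.18 kg. Origin at the centre of its underside, z up along its axis. Between 5 and 7 of the seven are present in a run
- bottle6: amber sample bottle with a heavy steel foot, an upright cylinder 42 mm in diameter and 58 mm tall (lower edge chamfered 2 mm wide, 3 mm high), with an upright blue stopper stem 14 mm in diameter rising from 58 to 95 mm, firmly fixed, by which it is lifted; about 0.18 kg. Origin at the centre of its underside, z up along its axis. Between 5 and 7 of the seven are present in a run
- bottle7: amber sample bottle with a heavy steel foot, an upright cylinder 42 mm in diameter and 58 mm tall (lower edge chamfered 2 mm wide, 3 mm high), with an upright blue stopper stem 14 mm in diameter rising from 58 to 95 mm, firmly fixed, by which it is lifted; about 0.18 kg. Origin at the centre of its underside, z up along its axis. Between 5 and 7 of the seven are present in a run
- tray: shallow steel tray, 164 x 328 mm, floor 3 mm above the table, rim 4.5 mm high, fixed; the bottles stand on it. Origin under its centre, long side along its y
- drum: open round yellow transport drum, fixed: outer diameter 150 mm, inner diameter 140 mm, floor 6 mm and rim 52 mm above the table; seven bottles just fit as one in the middle and six around it, with about 45.5 mm between neighbouring axes. Origin on its axis at table height
- rack: white drying rack, fixed, 190 x 150 mm, with three grooves 11 mm wide running along its y at x = -60, 0 and 60 mm, groove floor 10 mm and groove walls 46 mm above the table; a screen stands upright in each. Origin under its centre
- large: the large sifting screen: flat steel screen standing upright, 120 mm wide (its y), 80 mm high, 8 mm thick throughout (its x). Above the screen is a hanging eye, an opening 36 mm wide and 42 mm high from z = 80 to 122 mm, closed above by a bar 8 mm high and 48 mm wide, and on that bar a red grip tab 28 mm wide (y), 8 mm thick (x), from z = 130 to 168 mm. Origin at the centre of its lower edge, z up; front and back are alike
- large_eye (a point): middle of the underside of the bar that closes the eye of the large screen at the top (z = 122 mm on the screen): where it rests on the hook
- medium: the medium sifting screen: flat steel screen standing upright, 95 mm wide (its y), 72 mm high, 8 mm thick throughout (its x). Above the screen is a hanging eye, an opening 36 mm wide and 42 mm high from z = 72 to 114 mm, closed above by a bar 8 mm high and 48 mm wide, and on that bar a red grip tab 28 mm wide (y), 8 mm thick (x), from z = 122 to 160 mm. Origin at the centre of its lower edge, z up; front and back are alike
- medium_eye (a point): middle of the underside of the bar that closes the eye of the medium screen at the top (z = 114 mm on the screen): where it rests on the hook
- small: the small sifting screen: flat steel screen standing upright, 70 mm wide (its y), 64 mm high, 8 mm thick throughout (its x). Above the screen is a hanging eye, an opening 36 mm wide and 42 mm high from z = 64 to 106 mm, closed above by a bar 8 mm high and 48 mm wide, and on that bar a red grip tab 28 mm wide (y), 8 mm thick (x), from z = 114 to 152 mm. Origin at the centre of its lower edge, z up; front and back are alike
- small_eye (a point): middle of the underside of the bar that closes the eye of the small screen at the top (z = 106 mm on the screen): where it rests on the hook
- hook: fixed hook stand: a level round rod 10 mm in diameter, its axis 200 mm above the table, running along the stand's x from the post (14 mm thick, at x = 95 mm, top at 206 mm) to its free end at x = -75 mm, where it turns up, the tip at x = -83 mm reaching 215 mm above the table. Base plate 50 x 120 x 12 mm below the post. Screens are slipped on over the tip, moving along +x of the stand. Origin on the table below the rod
- dropper: small white dropper bottle with a red cap on the tray, 24 mm across, 55 mm tall; a bystander, origin under its base
- jar: clear jar with a metal lid, 72 mm across, 85 mm tall; a bystander, origin under its base
- tin: flat metal tin, 72 mm across, 35 mm tall; a bystander, origin under its base
- reagent: amber bottle with a blue cap, 72 mm across, 130 mm tall; a bystander, origin under its base
- phone: damaged black phone lying flat, 75 x 150 x 9 mm; a bystander, origin under its centre
- wells: grey well plate, 85 x 127 x 18 mm; a bystander, origin under its centre
Mind the look-alikes: they are no part of the job. Leave any orange look-alike of the hook alone.

How it is judged:
On the way, in this order (a step that is already met when the one before it is completed fails the run):
1. the large screen hangs on the hook, let go and still (x of large_eye in the frame of hook between -0.08 and 0.092 m and y of large_eye in the frame of hook between -0.022 and 0.022 m and z of large_eye in the frame of hook between 0.198 and 0.216 m and angle between large's own z axis and vertical below 0.3 rad and contact force between large and hook above 0.15 N and linear speed of large below 0.05 m/s and contact force between the fingers and large below 0.05 N), for 0.2 s.
2. the medium screen hangs on the hook, let go and still (x of medium_eye in the frame of hook between -0.08 and 0.092 m and y of medium_eye in the frame of hook between -0.022 and 0.022 m and z of medium_eye in the frame of hook between 0.198 and 0.216 m and angle between medium's own z axis and vertical below 0.3 rad and contact force between medium and hook above 0.15 N and linear speed of medium below 0.05 m/s and contact force between the fingers and medium below 0.05 N), for 0.2 s.
3. the small screen hangs on the hook, let go and still (x of small_eye in the frame of hook between -0.08 and 0.092 m and y of small_eye in the frame of hook between -0.022 and 0.022 m and z of small_eye in the frame of hook between 0.198 and 0.216 m and angle between small's own z axis and vertical below 0.3 rad and contact force between small and hook above 0.15 N and linear speed of small below 0.05 m/s and contact force between the fingers and small below 0.05 N), for 0.2 s.
At the end, for the whole second after the job is handed in: every bottle present stands upright (within 0.08 rad) on the drum's floor, at rest, one of them within 12 mm of the drum's axis; all three screens hang by their eyes on the hook's rod, at rest, tilted less than 0.3 rad (horizontal distance between each of bottle1, bottle2, bottle3, bottle4, bottle5, bottle6, bottle7 and drum below 0.052 m and z of bottle1 in the frame of drum between 0.003 and 0.01 m and angle between each of bottle1, bottle2, bottle3, bottle4, bottle5, bottle6, bottle7's own z axis and vertical below 0.08 rad and linear speed of each of bottle1, bottle2, bottle3, bottle4, bottle5, bottle6, bottle7 below 0.03 m/s and z of bottle2 in the frame of drum between 0.003 and 0.01 m and z of bottle3 in the frame of drum between 0.003 and 0.01 m and z of bottle4 in the frame of drum between 0.003 and 0.01 m and z of bottle5 in the frame of drum between 0.003 and 0.01 m and z of bottle6 in the frame of drum between 0.003 and 0.01 m and z of bottle7 in the frame of drum between 0.003 and 0.01 m and horizontal distance between any of bottle1, bottle2, bottle3, bottle4, bottle5, bottle6, bottle7 and drum below 0.012 m and x of large_eye in the frame of hook between -0.08 and 0.092 m and y of large_eye in the frame of hook between -0.022 and 0.022 m and z of large_eye in the frame of hook between 0.198 and 0.216 m and angle between each of large, medium, small's own z axis and vertical below 0.3 rad and contact force between each of large, medium, small and hook above 0.15 N and linear speed of each of large, medium, small below 0.05 m/s and x of medium_eye in the frame of hook between -0.08 and 0.092 m and y of medium_eye in the frame of hook between -0.022 and 0.022 m and z of medium_eye in the frame of hook between 0.198 and 0.216 m and x of small_eye in the frame of hook between -0.08 and 0.092 m and y of small_eye in the frame of hook between -0.022 and 0.022 m and z of small_eye in the frame of hook between 0.198 and 0.216 m); the robot touches nothing.
It fails at once if a bystander (dropper, jar, tin, reagent, phone or wells) is pushed more than 60 mm from its place (distance of any of dropper, jar, tin, reagent, phone, wells from where it was at the start of the episode above 0.06 m).
Of bottle1, bottle2, bottle3, bottle4, bottle5, bottle6, bottle7 only 5 to 7 are there at a start; the rules pass over those that are not, and their reading is None.
At some moment in a run one of bottle1, bottle2, bottle3, bottle4, bottle5, bottle6, bottle7 may be knocked a few centimetres aside while the robot is not near it.
It also fails if it takes over 210 s, if anything falls off the work surface, if the arm or the gripper's body presses on something with over 40 N, if the wrist force passes 120 N, or if a joint passes its speed limit or range.

### The arm

A 6-joint arm with a two-finger parallel gripper is mounted at the origin on the work surface. World frame = base frame: x ahead of the robot, y to its left, z up, the work surface at z = 0. Lengths are in m, angles in rad, forces in N, time in s.
With the tool pointing down it reaches from about 0.275 to 0.875 m from the base axis. Payload 12.5 kg.
Tool frame: the origin (TCP) lies on the centre line of the jaws, within the pads' length; the fingertips stand r.finger_overhang ahead of it and the grasp point (between the pads) lies 3 mm ahead of it (r.finger_overhang is the distance from the TCP to the fingertips, in m); z points along the fingers, y is the line along which they close (so a half turn about z gives the same grasp; the last joint's range is limited). The gripper opens to 85 mm and grips with 20 to 120 N. Pads are 22 mm wide; open, the fingers measure 114 mm over their backs; the gripper's body (76 mm by 85 mm) begins 54 mm behind the grasp point. The pads swing forward as they close: fully open they stand 13 mm farther back than shut.
Start: joints at [-1.34, 0.351, 1.652, -0, 1.139, -0.085], TCP at [0.171, -0.523, 0.253] pointing down, gripper open.
Joint ranges: [-2.75, 2.75], [-0.79, 2.1], [0.01, 2.65], [-1.57, 4.71], [0.07, 3.14], [-2.87, 2.87]. Speed limits (rad/s): [2.22, 2.22, 2.79, 3.14, 3.14, 3.14].

### API

Orientations are given as a unit quaternion [x, y, z, w].
In Python, from cell import r, optics gives the robot as it stands. The module is installed in compiled form; this text tells all that it offers. Calls block until the motion is done:
- r.move_to(position, orientation): joint-space move of the TCP to a pose.
- r.move_linear(position, rot=None, vel=0.15): straight line of the TCP; rot=None keeps the orientation; vel is the mean speed in m/s.
- r.set_joints(angles): joint-space move.
- r.set_gripper(opening, squeeze=None): opening from 0.0 (shut) to 1.0 (fully open); squeeze is the grip in N (None keeps the last); returns when the fingers have stopped.
- r.sleep(seconds).
- r.inverse_kinematics(position, orientation): joint angles nearest the present ones, or None.
- optics.get_image(name): name is "side" or "top" or "wrist"; returns a dict with "pixels" (480x640x3 uint8, red, green, blue), "depth" (480x640 float32, m along the optical axis (not along the pixel's ray), 0 where there is no reading), "fx", "fy", "cx", "cy" (pixels), "camera_from_world" (4x4, takes a point from world to camera coordinates); the wrist camera has in their place "mount" (4x4, takes a point from camera to tool coordinates, whose origin is the TCP and whose axes are the flange's). Camera axes: x right, y down, z forward; pixel columns grow to the right and rows downward; lengths in m; the calibration is good to about 2 mm. A picture is of the moment at which its call begins: read the wrist's pose just before it.
A pose or a line that the arm cannot do raises r.PlanningError and nothing moves.
- r.hand_in(): hands the job in; it is judged then, once.
Readings, each from a call of its own:
- r.current_t(): time.
- r.current_q(): joint angles.
- r.current_qvel(): joint speeds.
- r.current_effort(): joint torques, N m.
- r.current_tool_pos(): TCP position.
- r.current_ee_rot(): TCP orientation.
- r.current_contact_force(): force on the tool from outside, world axes, zero at the start.
- r.current_torque(): the same for the moment, N m.
- r.current_opening(): opening from 0.0 (shut) to 1.0 (fully open).
- r.current_finger_force(): force on a finger pad.
Only numpy, scipy, OpenCV 4.12 (cv2) and the standard library are available. Lean on these libraries where they do the work, as an engineer would, in place of code of your own. Each camera call takes 0.05 s, during which the arm holds its last target. There are 200 camera calls.

## Working session

There is one attempt and no reset: what is moved stays moved. The work goes in short steps, each a Python script; the robot and the scene stay as the last script left them, time stands still between calls to the robot, and variables do not carry over. Pictures are saved under pics/ and viewed, at most 14 in all, crops included, and the job is handed in when it is done.

```bash
mkdir -p pics
python3 - <<'E'
from cell import r, optics
import cv2, numpy as np
for n in ("top","side"):
    d=optics.get_image(n); cv2.imwrite(f"pics/{n}0.png",d["pixels"][:,:,::-1]); np.savez(f"{n}0.npz",**d)
    C=np.linalg.inv(d["camera_from_world"]); print(n,d["fx"],d["cx"],d["cy"],C.round(3).tolist(),(d["depth"]>0).mean())
print(r.current_t(), r.finger_overhang, r.current_ee_rot(), r.current_tool_pos())
print(optics.get_image("wrist")["mount"])
E
```

```text
top 468.0612917447197 322.8552667589442 234.80505741632226 [[-0.0, -0.996, 0.087, 0.482], [-1.0, 0.002, 0.02, 0.165], [-0.02, -0.087, -0.996, 1.432], [0.0, 0.0, 0.0, 1.0]] 0.9960872395833333
side 534.7391117781464 317.560842223736 243.0833506308193 [[-0.772, -0.397, 0.497, -0.062], [-0.636, 0.46, -0.62, 0.997], [0.018, -0.794, -0.607, 0.935], [0.0, 0.0, 0.0, 1.0]] 0.9943326822916667
0.1 0.022 [ 9.87562277e-01  1.57227375e-01 -3.50744154e-05 -5.48806662e-04] [ 0.17076021 -0.52251896  0.25280262]
[[ 3.81372517e-04 -9.66165024e-01 -2.57924411e-01  6.44335835e-02]
 [ 9.99999868e-01  2.79677416e-04  4.30970956e-04  1.76224870e-05]
 [-3.44253431e-04 -2.57924541e-01  9.66165003e-01 -1.21623401e-01]
 [ 0.00000000e+00  0.00000000e+00  0.00000000e+00  1.00000000e+00]]
```

View pics/top0.png

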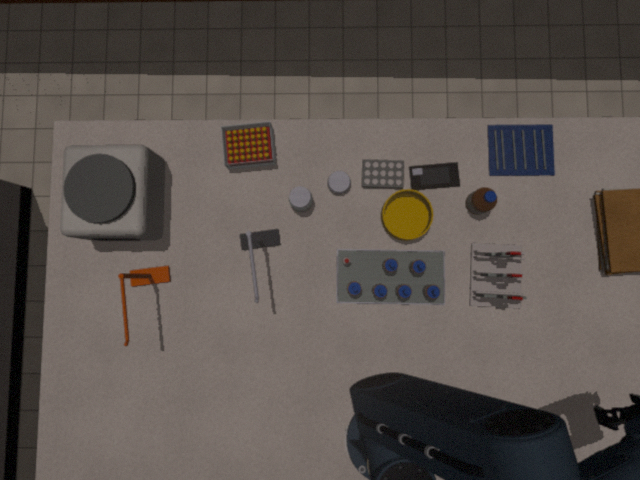

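View pics/side0.png

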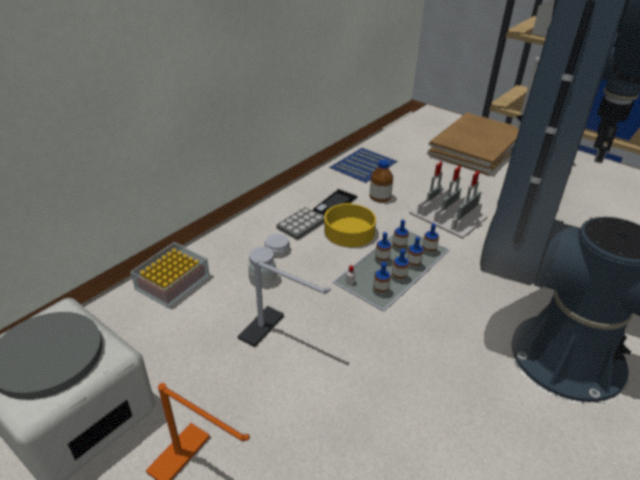

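The top view shows six bottles with blue stems at about (390,266), (418,267), (354,289), (379,291), (403,292) and (432,292). The dropper is at (347,262), the drum at (407,216), and the rack at (496,275) with red tabs to the right. The grey hook runs from (250,240) to (256,300). The orange hook at (125,310) is the look-alike.

```bash
cat > h.py <<'E'
import numpy as np, cv2
from cell import r, optics
from scipy.spatial.transform import Rotation as R
def cloud(d, C=None):
    """world xyz per pixel"""
    if C is None: C=np.linalg.inv(d["camera_from_world"])
    z=d["depth"]; v,u=np.mgrid[:480,:640]
    P=np.stack([(u-d["cx"])/d["fx"]*z,(v-d["cy"])/d["fy"]*z,z],-1)
    return P@C[:3,:3].T+C[:3,3]
def wrist(name=None):
    T=np.eye(4); T[:3,:3]=R.from_quat(r.current_ee_rot()).as_matrix(); T[:3,3]=r.current_tool_pos()
    d=optics.get_image("wrist"); C=T@d["mount"]
    if name: cv2.imwrite(f"pics/{name}.png",d["pixels"][:,:,::-1])
    return d, C, cloud(d,C)
def q(yaw): # tool down, tool x at angle yaw in world
    return (R.from_euler('z',yaw)*R.from_euler('x',np.pi)).as_quat()
def hsv(d): return cv2.cvtColor(d["pixels"],cv2.COLOR_RGB2HSV)
def blobs(mask,W,amin=6):
    n,l,s,c=cv2.connectedComponentsWithStats(mask.astype(np.uint8))
    return [(c[i].round(1),s[i,4],np.median(W[l==i],0).round(4),W[l==i].min(0).round(3),W[l==i].max(0).round(3)) for i in range(1,n) if s[i,4]>=amin]
E
python3 - <<'E'
from h import *
for n in ("top","side"):
    d=dict(np.load(f"{n}0.npz")); W=cloud(d); H=hsv(d); z=W[...,2]
    ok=(W[...,0]>.2)&(W[...,0]<.9)&(abs(W[...,1])<.6)
    print(n,"table z",np.median(z[ok]))
    print("blue");[print(*b) for b in blobs(ok&(H[...,0]>105)&(H[...,0]<130)&(H[...,1]>120)&(z>.03),W)]
    print("red");[print(*b) for b in blobs(ok&((H[...,0]<8)|(H[...,0]>172))&(H[...,1]>130)&(z>.03),W,4)]
    m=ok&(H[...,0]>20)&(H[...,0]<33)&(H[...,1]>150)&(z>.035)&(W[...,1]<.3); P=W[m]; print("yellow",len(P),P.min(0),P.max(0),np.median(P,0))
    (cx,cy),rad=cv2.minEnclosingCircle(P[:,:2].astype(np.float32)); print(cx,cy,rad)
    m=(z>.17)&(z<.215)&(W[...,1]>.2)&(W[...,1]<.55)&(W[...,0]>.1)&(W[...,0]<.7)&(H[...,1]<90)
    P=W[m]; print("rod",len(P),P.min(0),P.max(0)); 
    if len(P): print(cv2.fitLine(P[:,:2].astype(np.float32),cv2.DIST_HUBER,0,.001,.001).ravel())
    m=ok&(z>.03)&(z<.055)&(W[...,1]<-.1)&(W[...,1]>-.4)&(W[...,0]<.6)&(H[...,1]<60); P=W[m]; print("rack",len(P),P.min(0),P.max(0),cv2.minAreaRect(P[:,:2].astype(np.float32)))
E
```

```text
top table z 0.001076573388228641
blue
[489.9 196.1] 93 [ 0.704  -0.2769  0.129 ] [ 0.689 -0.292  0.12 ] [ 0.719 -0.263  0.137]
[390.8 264.7] 95 [ 0.5132 -0.0039  0.0636] [ 0.482 -0.022  0.056] [0.528 0.165 1.432]
[418.8 266. ] 91 [ 0.5094 -0.0854  0.0637] [ 0.482 -0.104  0.053] [0.525 0.165 1.432]
[354.1 288.1] 97 [0.4465 0.1014 0.0637] [0.432 0.087 0.058] [0.461 0.116 0.103]
[380.  290.8] 100 [0.439  0.0269 0.0636] [0.423 0.011 0.057] [0.482 0.165 1.432]
[404.5 291.1] 102 [ 0.4379 -0.0429  0.0646] [ 0.42  -0.061  0.057] [ 0.452 -0.028  0.102]
[433.  291.4] 100 [ 0.4378 -0.1242  0.0639] [ 0.421 -0.142  0.056] [ 0.452 -0.112  0.104]
red
[226.6 141.7] 10 [0.8898 0.4874 0.0353] [0.883 0.482 0.032] [0.9   0.49  0.039]
[232.2 141.4] 10 [0.8914 0.4705 0.0351] [0.884 0.467 0.032] [0.899 0.472 0.041]
[238.5 141.2] 8 [0.8927 0.4518 0.0357] [0.883 0.446 0.033] [0.899 0.452 0.037]
[244.6 143.4] 19 [0.8871 0.4312 0.0353] [0.482 0.165 0.03 ] [0.9   0.438 1.432]
[250.6 143.8] 17 [0.8815 0.4149 0.0345] [0.871 0.407 0.03 ] [0.899 0.416 0.037]
[256.2 139.6] 8 [0.8975 0.3968 0.0335] [0.893 0.391 0.032
[... 2952 characters left out ...]
38  0.139] [ 0.488 -0.308  0.171]
[475.1 177.8] 52 [ 0.4231 -0.3192  0.1656] [ 0.419 -0.34   0.143] [ 0.429 -0.306  0.181]
[350.9 268.3] 15 [0.5261 0.125  0.0555] [0.523 0.121 0.048] [0.532 0.131 0.062]
yellow 584 [ 0.58894824 -0.13477285  0.03500392] [0.74335499 0.0228839  0.05582908] [ 0.66526807 -0.04695455  0.04566444]
0.6661688685417175 -0.05736473947763443 0.08036179840564728
rod 471 [0.41321063 0.35927461 0.17060162] [0.60113231 0.39620869 0.2143664 ]
[0.98959285 0.14389592 0.5164063  0.378162  ]
rack 822 [ 0.41011937 -0.39911193  0.0300084 ] [ 0.56124059 -0.10095013  0.05497017] ((0.4875556230545044, -0.2514016628265381), (0.29860085248947144, 0.14894980192184448), 88.61295318603516)
```

Run:
```python
from h import *
d=dict(np.load("top0.npz"));W=cloud(d);H=hsv(d)
for n in("top","side"):
    d=dict(np.load(n+"0.npz"));W=cloud(d);H=hsv(d)
    m=(H[...,0]>20)&(H[...,0]<33)&(H[...,1]>120)&(W[...,2]>.045)&(W[...,2]<.06)&(abs(W[...,0]-.665)<.1)&(abs(W[...,1]+.057)<.1)
    p=cv2.fitEllipse(W[m][:,:2].astype(np.float32)); print(n,m.sum(),p)
r.set_gripper(0.5,60)
r.move_to([.483,-.325,.33],q(np.pi/2))
d,C,W=wrist("rack1"); H=hsv(d)
m=((H[...,0]<8)|(H[...,0]>172))&(H[...,1]>130)&(W[...,2]>.14)
for b in blobs(m,W,100): print(*b)
n,l,s,c=cv2.connectedComponentsWithStats(m.astype(np.uint8))
for i in range(1,n):
    if s[i,4]>100:
        P=W[l==i]; t=P[P[:,2]>P[:,2].max()-.006]; print(len(t),np.median(t[:,2]),cv2.minAreaRect(t[:,:2].astype(np.float32)))
print(r.current_t(),r.current_tool_pos(),r.current_q())
```

```text
top 261 ((0.6654458045959473, -0.05769840627908707), (0.14426597952842712, 0.1455433964729309), 30.30988311767578)
side 336 ((0.6658505201339722, -0.05718662589788437), (0.14430515468120575, 0.1467895805835724), 61.889102935791016)
[252.3 228. ] 386 [ 0.4233 -0.3238  0.1787] [ 0.419 -0.338  0.145] [ 0.427 -0.31   0.181]
[324.8 229.4] 307 [ 0.4826 -0.3258  0.1707] [ 0.478 -0.342  0.141] [ 0.486 -0.261  0.451]
[393.8 230.2] 302 [ 0.5418 -0.3285  0.1628] [ 0.482 -0.344  0.142] [ 0.546 -0.261  0.451]
328 0.1788373210430665 ((0.4227309823036194, -0.3243428170681), (0.02765524387359619, 0.007106201257556677), 86.6899642944336)
1 0.45130187621534756 ((0.48193061351776123, -0.26083841919898987), (0.0, 0.0), 0.0)
1 0.45130187621534756 ((0.48193061351776123, -0.26083841919898987), (0.0, 0.0), 0.0)
2.1 [ 0.48226029 -0.32583473  0.32969282] [-6.74096473e-01  3.45562128e-01  1.46764368e+00 -1.79976400e-04
  1.32892880e+00 -6.71815408e-01]
```

View pics/rack1.png

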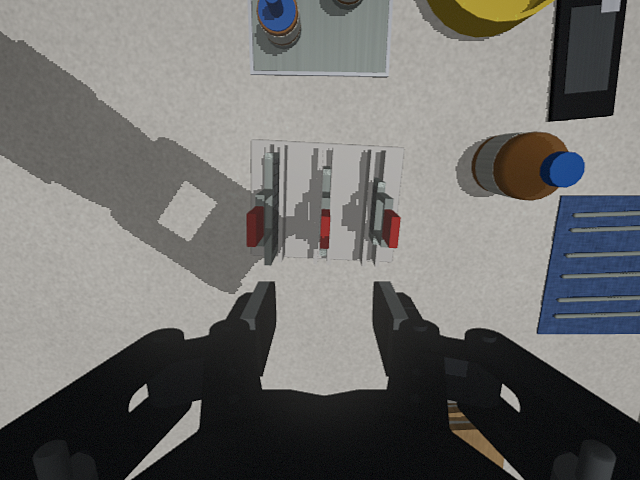

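The wrist view shows the three red tabs at (254,226), (325,229) and (392,229), standing in the rack. They are measured consistently by three views, so I hang the large screen now.

```bash
cat >> h.py <<'E'
HO=np.array([.5005,.3745]); HA=.140; RY=-.04
def hk(x,z): return [HO[0]+x*np.cos(HA), HO[1]+x*np.sin(HA), z]
def grab(xy,top):
    r.set_gripper(0.5,80)
    r.move_to([*xy,top+.06],q(np.pi/2+RY)); r.move_linear([*xy,top-.014],vel=.1)
    r.set_gripper(0.,80); print("grip",r.current_opening(),r.current_finger_force(),r.current_tool_pos())
    r.move_linear([*xy,top+.10],vel=.15); print("held",r.current_opening(),r.current_finger_force(),r.current_contact_force())
def approach():
    r.move_to(hk(-.14,.30),q(np.pi/2+HA)); r.move_linear(hk(-.14,.258),vel=.1)
def hang(x):
    r.move_linear(hk(x,.258),vel=.1); print("F",r.current_contact_force(),r.current_tool_pos())
    r.move_linear(hk(x,.237),vel=.04); print("F",r.current_contact_force())
    r.set_gripper(.35); r.sleep(.3); r.move_linear(hk(x,.31),vel=.1); print(r.current_t())
E
python3 - <<'E'
from h import *
grab((.4228,-.3243),.1788); approach()
d,C,W=wrist("app1"); s=optics.get_image("side"); cv2.imwrite("pics/s1.png",cv2.resize(s["pixels"][200:380,200:440,::-1],(800,600)))
print(r.current_t(),r.current_tool_pos(),r.current_opening(), r.current_contact_force())
E
```

```text
grip 0.08346655167977808 78.69089841842651 [ 0.4230992  -0.32459335  0.16542545]
held 0.07910766839180944 77.9841685295105 [ 0.23385482 -0.93718277 -1.12758976]
8.1333 [0.36221494 0.35513968 0.25875019] 0.08266723139336524 [-0.19269985 -0.50606093 -0.75414606]
```

View pics/s1.png

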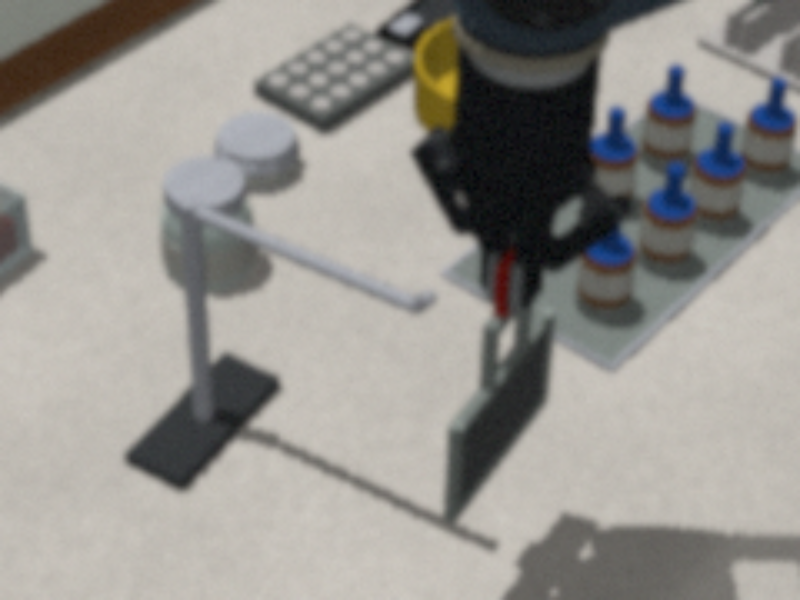

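View pics/app1.png

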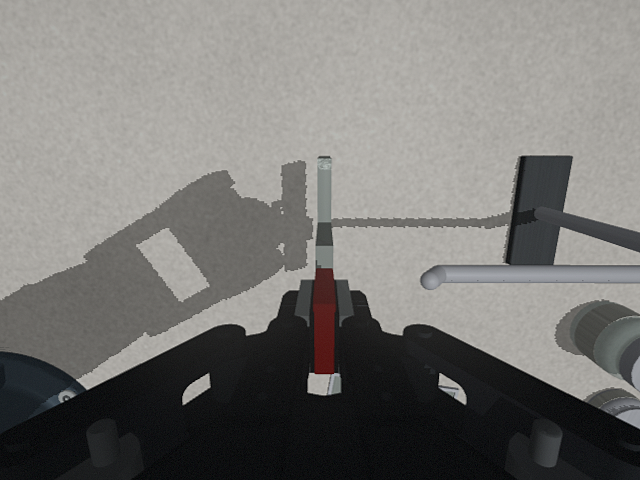

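The screen hangs straight in the jaws. The rod is on the right in the wrist view, running from (430,278) to (640,273). I check it against the hook estimate, then slip the screen on.

Run:
```python
from h import *
d,C,W=wrist()
m=np.zeros((480,640),bool); m[255:300,415:]=1
m&=(W[...,2]>.18)&(W[...,2]<.225); P=W[m]; print(len(P),P.min(0),P.max(0))
Q=P[(P[:,0]>.44)]; top=Q[Q[:,2]>.2015]; print(np.median(Q[:,2]),Q[:,2].max())
l=cv2.fitLine(top[:,:2].astype(np.float32),cv2.DIST_HUBER,0,.001,.001).ravel(); print(l, "y at x=.45",l[3]+(.45-l[2])*l[1]/l[0],"est",HO[1]+(.45-HO[0])*np.tan(HA), "x=.5", l[3]+(.5-l[2])*l[1]/l[0])
```

```text
3984 [0.41113831 0.35688363 0.19884504] [0.53347505 0.3825323  0.21738195]
0.2051140309071541 0.2078467220777546
[0.9909226  0.13443388 0.47511923 0.3708284 ] y at x=.45 0.36742058 est 0.3673834443025694 x=.5 0.37420386
```

Run:
```python
from h import *
hang(.055)
s=optics.get_image("side"); cv2.imwrite("pics/s2.png",cv2.resize(s["pixels"][200:380,200:440,::-1],(800,600)))
```

```text
F [-0.2640755  -0.39041616 -1.04476602] [0.55469265 0.38223779 0.25815461]
F [-5.16056167 -3.46873531 10.78767191]
12.4917
```

View pics/s2.png

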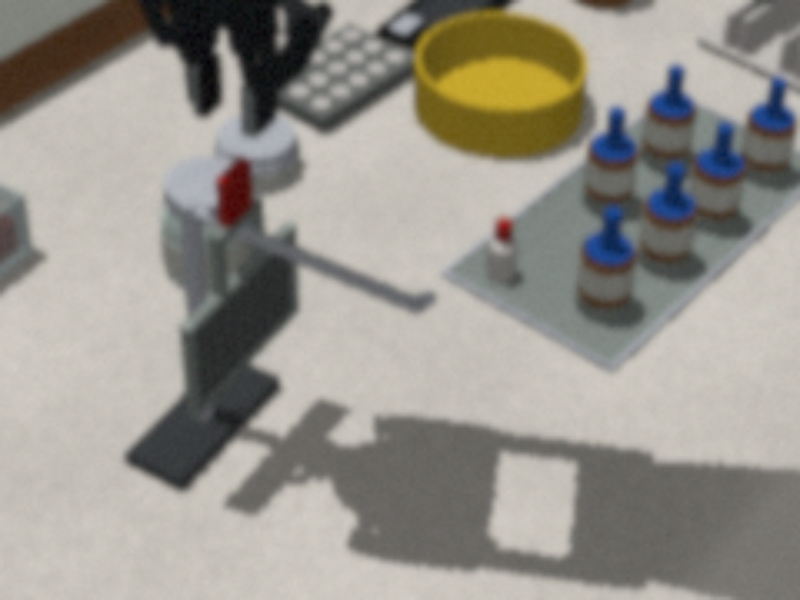

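The large screen hangs on the rod next to the post (tab at (235,190)). The medium and small screens go next.

```bash
sed -i 's/hk(x,.237)/hk(x,.239)/' h.py
python3 - <<'E'
from h import *
grab((.4823,-.3262),.1707); approach(); hang(.008)
s=optics.get_image("side"); W=cloud(s);H=hsv(s)
print(*blobs(((H[...,0]<8)|(H[...,0]>172))&(H[...,1]>130)&(W[...,2]>.18),W),sep="\n")
grab((.542,-.3287),.1628); approach(); hang(-.04); r.sleep(.3)
s=optics.get_image("side"); cv2.imwrite("pics/s3.png",cv2.resize(s["pixels"][200:380,200:440,::-1],(800,600)))
E
```

```text
grip 0.07925592576946434 78.57635736465454 [ 0.48259851 -0.32644894  0.15729756]
held 0.08185511897238414 78.1152355670929 [ 0.3115654   0.10051561 -0.53449288]
F [ 0.58779373  0.65069832 -0.10972806] [0.50808905 0.37568087 0.25813003]
F [-0.31667286  0.53248273 -0.33360346]
24.3667
(array([270. , 257.1]), np.int32(131), array([0.5531, 0.3861, 0.2373]), array([-0.062,  0.371,  0.215]), array([0.561, 0.997, 0.935]))
(array([289.6, 264.9]), np.int32(121), array([0.5063, 0.3786, 0.2368]), array([0.503, 0.364, 0.215]), array([0.51 , 0.39 , 0.253]))
grip 0.08193577750242267 78.50172758102417 [ 0.54230305 -0.32889738  0.14941218]
held 0.08187855716242294 78.20504307746887 [-0.27790011 -1.11864567 -1.16936891]
F [-0.33756061  0.43524906 -0.52571421] [0.46050229 0.36890674 0.25805694]
F [-1.08493263  0.37940986 -0.7742085 ]
35.7833
```

View pics/s3.png

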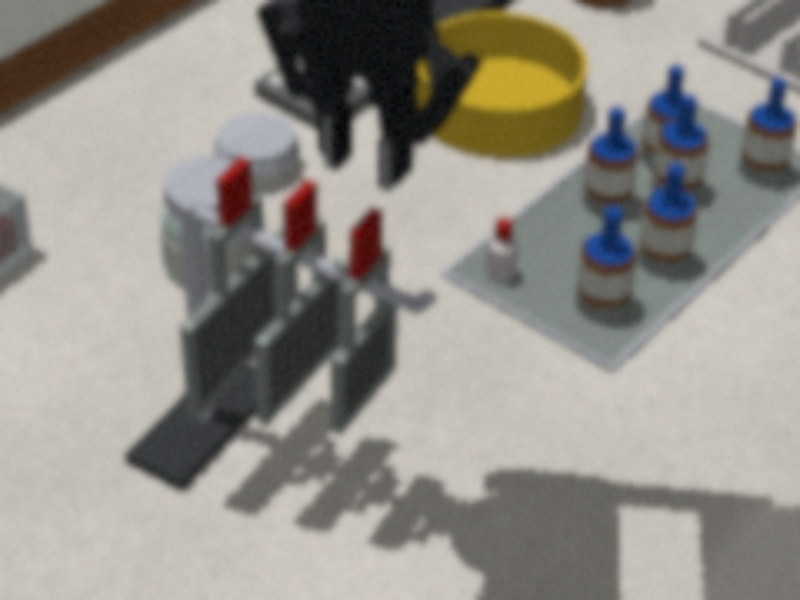

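All three screens hang. One bottle has been knocked and now stands at about (685,140) in the crop, so I measure the stems and the drum afresh with the wrist camera.

```bash
cat >> h.py <<'E'
def stems(name=None):
    d,C,W=wrist(name); H=hsv(d)
    m=(H[...,0]>105)&(H[...,0]<130)&(H[...,1]>120)&(W[...,2]>.093)&(W[...,2]<.104)
    n,l,s,c=cv2.connectedComponentsWithStats(m.astype(np.uint8)); out=[]
    for i in range(1,n):
        if s[i,4]>40:
            P=W[l==i]; P=P[P[:,2]>np.median(P[:,2])-.002]
            (x,y),rad=cv2.minEnclosingCircle(P[:,:2].astype(np.float32)); out.append((x,y,float(np.median(P[:,2])),rad,int(s[i,4])))
    return np.array(out)
E
python3 - <<'E'
from h import *
r.move_to([.55,-.057,.36],q(0))
d,C,W=wrist();H=hsv(d)
m=(H[...,0]>18)&(H[...,0]<35)&(H[...,1]>120)&(W[...,2]>.048)&(W[...,2]<.058)
P=W[m];print("rim",len(P),P.min(0),P.max(0),cv2.minEnclosingCircle(P[:,:2].astype(np.float32)),cv2.fitEllipse(P[:,:2].astype(np.float32)))
r.move_to([.37,-.01,.42],q(0))
print(stems("tray1").round(4)); print(r.current_t())
E
```

```text
rim 1973 [ 0.58922021 -0.13472136  0.04801577] [0.7384898  0.01441709 0.05539538] ((0.6639763712882996, -0.05972789227962494), 0.07563763856887817) ((0.6636869311332703, -0.05993551015853882), (0.14433616399765015, 0.1449187994003296), 86.12792205810547)
[[ 5.125e-01 -6.900e-03  9.900e-02  6.800e-03  1.190e+02]
 [ 5.081e-01 -8.800e-02  9.900e-02  6.900e-03  1.260e+02]
 [ 4.774e-01 -5.880e-02  9.870e-02  6.800e-03  1.120e+02]
 [ 4.443e-01  1.000e-01  9.880e-02  7.000e-03  1.100e+02]
 [ 4.378e-01  2.480e-02  9.890e-02  7.000e-03  1.000e+02]
 [ 4.349e-01 -1.280e-01  9.900e-02  7.100e-03  1.110e+02]]
38.6417
```

View pics/tray1.png

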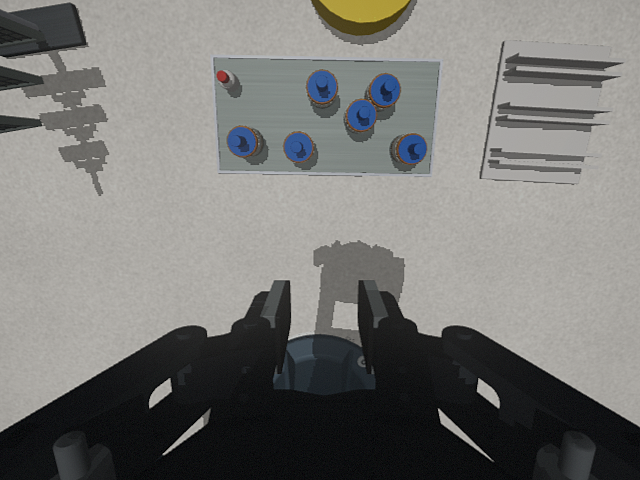

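Six bottles, with stem tops at (322,88), (385,90), (361,116), (243,142), (298,147) and (411,149). Heights are 0.099 m, as expected. I place one in the middle of the drum and then compare it with the rim.

```bash
cat >> h.py <<'E'
DR=np.array([.6648,-.0586])
def pick(xy):
    r.set_gripper(.4,60)
    r.move_to([xy[0]-.10,xy[1],.28],q(0)); S=stems(); k=np.argmin(np.hypot(*(S[:,:2]-xy).T)); x,y,z=S[k,:3]; print("stem",S[k].round(4))
    r.move_to([x,y,.16],q(0)); r.move_linear([x,y,z-.008],vel=.1)
    r.set_gripper(0.,60); r.move_linear([x,y,.24],vel=.15); print("held",r.current_opening(),r.current_contact_force())
def place(xy):
    r.move_to([*xy,.24],q(0)); r.move_linear([*xy,.12],vel=.15); r.move_linear([*xy,.094],vel=.05)
    print("F",r.current_contact_force(),r.current_tool_pos())
    r.set_gripper(.4); r.move_linear([*xy,.22],vel=.2); print("t",r.current_t())
def drumlook(name=None):
    r.move_to([DR[0]-.11,DR[1],.33],q(0)); r.sleep(.1)
    d,C,W=wrist(name);H=hsv(d); m=(H[...,0]>18)&(H[...,0]<35)&(H[...,1]>120)&(W[...,2]>.048)&(W[...,2]<.058)&(np.hypot(W[...,0]-DR[0],W[...,1]-DR[1])>.065)
    c,rad=cv2.minEnclosingCircle(W[m][:,:2].astype(np.float32)); S=stems(); print("rim",c,rad); print((S[:,:2]-c).round(4),S[:,2].round(4))
E
python3 - <<'E'
from h import *
pick((.4774,-.0588)); place(DR); drumlook()
E
```

```text
stem [ 4.778e-01 -5.890e-02  9.880e-02  7.000e-03  2.380e+02]
held 0.1406820784296959 [ 0.06826119 -0.1938599  -1.219873  ]
F [-3.77849363  0.01531201 10.38945808] [ 0.664989   -0.05859303  0.09472247]
t 46.0583
rim (0.6640074253082275, -0.0599280409514904) 0.07554642111063004
[[-0.0007  0.0015]
 [-0.1516  0.053 ]
 [-0.155  -0.0282]
 [-0.2195  0.1592]] [0.1019 0.0989 0.0989 0.099 ]
```

The middle bottle stands at (-0.7, +1.5) mm from the rim centre at floor height. I shift the drum centre accordingly and place the other five 72° apart.

```bash
sed -i 's/^DR=.*/DR=np.array([.6655,-.0600])/' h.py
python3 - <<'E'
from h import *
B=[(.5125,-.0069),(.5081,-.088),(.4443,.1),(.4378,.0248),(.4349,-.128)]
A=np.deg2rad([0,288,72,144,216])
for b,a in zip(B,A):
    pick(np.array(b)); place(DR+.0465*np.array([np.cos(a),np.sin(a)]))
    if abs(a-A[0])<1e-6: drumlook()
drumlook("drum")
E
```

```text
stem [ 5.125e-01 -7.100e-03  9.880e-02  6.900e-03  2.340e+02]
held 0.1437456485392097 [-0.63935012 -0.31329889 -2.25197181]
F [-3.38813233  0.39336795  8.96256621] [ 0.71220314 -0.06002049  0.09480202]
t 54.4333
rim (0.6640885472297668, -0.059918150305747986) 0.07554133236408234
[[ 4.750e-02 -1.000e-04]
 [ 6.000e-04  1.500e-03]
 [-1.555e-01 -2.840e-02]
 [-2.195e-01  1.594e-01]] [0.1019 0.1019 0.0988 0.0986]
stem [ 5.079e-01 -8.790e-02  9.890e-02  6.800e-03  2.380e+02]
held 0.14407883823301387 [ 0.71038921  0.72951163 -1.92673887]
F [-3.39640624  0.23789411  9.40578729] [ 0.68005891 -0.10427181  0.09481291]
t 62.8083
stem [4.444e-01 1.002e-01 9.900e-02 6.900e-03 2.390e+02]
held 0.1430931546159857 [ 0.04109336 -0.00955945 -1.99018698]
F [-3.91501547 -0.76215254  9.12797618] [ 0.68010516 -0.01585902  0.0948298 ]
t 71.2917
stem [4.361e-01 2.510e-02 9.880e-02 6.800e-03 2.370e+02]
held 0.1426340189863475 [-0.18962994 -0.31501517 -2.22559112]
F [-4.39037894  0.61561875  9.33916248] [ 0.62806365 -0.03274506  0.09464923]
t 79.4083
stem [ 4.350e-01 -1.282e-01  9.890e-02  6.700e-03  2.380e+02]
held 0.1425832623069209 [ 0.04953728  0.65229555 -1.81009056]
F [-3.90937474  0.58516551 11.2218228 ] [ 0.62811553 -0.08729228  0.09475394]
t 87.4
rim (0.6639875173568726, -0.05993034690618515) 0.07561858743429184
[[ 0.0475 -0.0001]
 [ 0.0159  0.044 ]
 [ 0.0128 -0.0442]
 [ 0.0009  0.0013]
 [-0.0348  0.027 ]
 [-0.0362 -0.0272]] [0.1018 0.102  0.102  0.1019 0.102  0.1019]
```

View pics/drum.png

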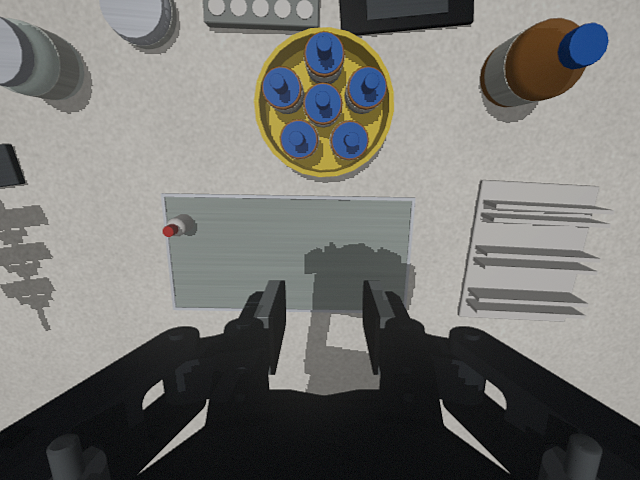

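All six bottles stand in the drum around (323,103): one in the middle, five around it, all at floor height. The tray holds only the dropper. I check the screens once more, then hand in.

Run:
```python
from h import *
s=optics.get_image("side"); W=cloud(s);H=hsv(s)
B=blobs(((H[...,0]<8)|(H[...,0]>172))&(H[...,1]>130)&(W[...,2]>.18)&(W[...,1]<.6),W); print(*B,sep="\n")
if len(B)==3: print(r.hand_in(), r.current_t())
```

```text
(array([270.1, 257.3]), np.int32(136), array([0.5529, 0.3861, 0.237 ]), array([0.549, 0.372, 0.214]), array([0.559, 0.398, 0.253]))
(array([289.6, 264.3]), np.int32(125), array([0.5067, 0.3778, 0.2374]), array([0.503, 0.363, 0.217]), array([0.513, 0.389, 0.253]))
(array([309.4, 273.1]), np.int32(123), array([0.4587, 0.3719, 0.2378]), array([0.455, 0.355, 0.216]), array([0.466, 0.382, 0.253]))
the job is handed in; nothing more can be done
the job is handed in; nothing more can be done
```

The job is handed in at about 90 s, verdict not shown: all six bottles stand in the drum, one in the middle and five around it, and the large, medium and small screens hang on the hook in that order.

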